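Roll a jar up the loading gutter of a glaze mill

TASK

Load the glaze mill: push the jar with the blue lid and band from behind with your fingertips, so that it rolls up the sloped loading gutter, over the front roller, and sinks into the gap between the two rollers next to the orange jar, where it cannot roll back. Only push it, gently and under control all the way (neither flung nor let run away back down the gutter); do not lift or carry it, and leave the orange jar and the other things around the mill where they are.

Things in the scene. Friction and masses are not known exactly. Their poses are not given: they have to be found in the camera images.
- mill: Jar mill, fixed: blue steel base 170 mm long in x, two parallel black rollers along y, light grey motor housing at the far end (y = 219 to 315, 154 mm high with dial). Origin: on the table, below the middle of the roller gap in the empty bay. +x level, the way the jar must travel; +y along the rollers, towards the orange jar; z up. Bearing plates at y = -77 and 212, 80 mm high.
- front_roller: Front roller, 30 mm diameter: origin on its axis, half-way along it, 68 mm above the table, at x = -32, y = 67.5 mm in the mill's frame. Turns on its axle (y) against a slight drag, 0.03 N m. White collars, 44 mm diameter, 5 mm thick, at mill y = -66.5, 67.5 and 201.5 bound the two bays. The jar must roll over it; on its crest the jar's centre is 128 mm above the table.
- rear_roller: Rear roller, like the front one, at x = +32 mm in the mill's frame. Once past the front roller's crest the jar sinks into the gap by itself; pushed over the rear roller it would fall off the back.
- seat (a point): Where the jar's centre lies when it sits between the rollers in the empty bay: x = 0, y = 0, 119 mm above the table in the mill's frame.
- gutter: Loading gutter, smooth aluminium sheet, fixed to the mill: floor 200 mm long, 126 wide inside, rising at 10 degrees along +x to the front roller; walls 22 mm high, 3 thick; a 12 mm lip across the low end. Origin: top of the floor, mid-width, at the lip's inner face, 46 mm above the table. z square to the floor. Floor ends 10 mm short of the roller, level with its top. A jar let go rolls back down.
- blue_jar: Jar to load: white, blue band and lid, lying across the gutter, its back on the low lip. 114 mm long, body 84 mm diameter, with two black rings 90 mm in diameter, 10 wide, 31 mm either side of the middle. 0.6 to 0.9 kg. Origin: its centre. Its y axis is its axis (lid at +y); x and z turn as it rolls. In the gutter the centre is 45 mm off the floor, at first 31 mm up from the lip.
- orange_jar: A second jar, same sizes, orange band and lid, already between the rollers in the next bay, 135 mm along mill +y; its top is 164 mm above the table. Origin: its centre; its y axis is its axis. Leave it there.
- glaze_pot_mid (a point): middle of a closed glaze pot with a green cap, 58 mm diameter, 72 mm high, standing on the far side of the gutter. Bystander.
- mug_mid (a point): middle (half-way up) of an unglazed mug, 80 mm diameter, 85 mm high, with a handle, standing to the left. Bystander.
- brush_mid (a point): middle of a brush about 190 mm long lying on the near side of the gutter, along it. Bystander.
- post_tall_mid (a point): middle of a tubular buff kiln post, 38 mm diameter, 100 mm high, standing to the right. Bystander.
- post_short_mid (a point): middle of a tubular buff kiln post, 38 mm diameter, 65 mm high, standing to the right. Bystander.
- bowl_mid (a point): middle (half-way up) of a reddish bowl, 110 mm diameter, 55 mm high, on a plywood board to the left. Bystander.
Not all that is in view belongs to the job. Leave any turquoise or yellow look-alike of the orange_jar alone.

How it is judged:
On the way:
1. the blue jar has been rolled up to the top half of the gutter, on its floor (x of blue_jar in the frame of gutter above 0.12 m and z of blue_jar in the frame of gutter below 0.052 m), for 0.05 s.
At the end, for the whole second after the job is handed in: The blue jar lies at rest between the two rollers in the empty bay: centre within 8 mm of the middle of the gap, within 12 mm of the middle of the bay, 113 to 124 mm above the table, axis within 0.08 rad of the rollers' direction; the orange jar still lies between the rollers too (x of blue_jar in the frame of mill between -0.008 and 0.008 m and y of blue_jar in the frame of mill between -0.012 and 0.012 m and z of blue_jar in the frame of mill between 0.113 and 0.124 m and angle between the y axis of blue_jar and the y axis of mill, either way round below 0.08 rad and linear speed of blue_jar below 0.02 m/s and x of orange_jar in the frame of mill between -0.008 and 0.008 m); the robot touches nothing.
It fails at once if the blue jar is lifted more than 15 mm off the gutter's floor (or its continuation) (z of blue_jar in the frame of gutter above 0.06 m).
It fails at once if the blue jar is flung or runs away (faster than 0.6 m/s) (linear speed of blue_jar above 0.6 m/s).
It fails at once if the blue jar goes faster than 0.3 m/s in the lower half of the gutter (runs back down, or is shoved) (x of blue_jar in the frame of gutter below 0.12 m and linear speed of blue_jar above 0.3 m/s).
It fails at once if the orange jar is shifted by more than 15 mm (distance of orange_jar from where it was at the start of the episode above 0.015 m).
It fails at once if another bystander (glaze pot, mug, brush, kiln posts, bowl) is shifted by more than 20 mm (distance of any of glaze_pot_mid, mug_mid, brush_mid, post_tall_mid, post_short_mid, bowl_mid from where it was at the start of the episode above 0.02 m).
It also fails if it takes over 43 s, if anything falls off the work surface, if the arm or the gripper's body presses on something with over 40 N, if the wrist force passes 120 N, or if a joint passes its speed limit or range.

ROBOT

A 6-joint arm with a two-finger parallel gripper is mounted at the origin on the work surface. World frame = base frame: x ahead of the robot, y to its left, z up, the work surface at z = 0. Lengths are in m, angles in rad, forces in N, time in s.
With the tool pointing down it reaches from about 0.275 to 0.875 m from the base axis. Payload 12.5 kg.
Tool frame: the origin (TCP) lies between the finger pads; the fingertips stand 19 mm ahead of it and the grasp point (between the pads) is the TCP; y points along the fingers, z is the direction in which the jaws open and shut, and the axes are right-handed (so a half turn about y gives the same grasp; the last joint's range is limited). The gripper opens to 85 mm and grips with 20 to 120 N. Pads are 22 mm wide; open, the fingers measure 114 mm over their backs; the gripper's body (76 mm by 85 mm) begins 54 mm behind the grasp point. The pads swing forward as they close: fully open they stand 13 mm farther back than shut.
Start: joints at [1.265, 0.351, 1.652, -0, 1.139, -0.085], TCP at [0.12, 0.537, 0.25] pointing down, gripper open.
Joint ranges: [-2.75, 2.75], [-0.79, 2.1], [0.01, 2.65], [-1.57, 4.71], [0.07, 3.14], [-2.87, 2.87]. Speed limits (rad/s): [2.22, 2.22, 2.79, 3.14, 3.14, 3.14].

INTERFACE

Orientations are given as a unit quaternion [w, x, y, z].
In Python, from plant import bot gives the robot as it stands.
- The arm moves only by the tool jog_arm, never from a script. Its argument "steps" is text: rows parted by semicolons, each of 7 numbers parted by spaces: the shift along the tool's x, y, z in mm, then the turn, a rotation vector about the tool's x, y, z in degrees, then the finger opening in mm, from 0 to 85.4. In form: dx dy dz ax ay az jaw; .... A call has exactly 8 rows; each row shifts and turns the commanded pose from where the row before left it, along the tool's axes as they then stand; what a row does not reach is not made up. A row lasts 1/8 s, in which the tool goes at most 62.5 mm and 10.7 degrees, less where a joint would pass 70% of its speed; a pose out of reach is approached as far as the arm can. A call with a gripper value outside its range is refused whole. The fingers move at their own pace and stop on an object; "grip_force" is the grip in N (left out, the last holds). Time passes only in rows, so rows that do not move let the fingers close, or fill a call up. It gives the time, the measured TCP pose, the force and the opening at its end, in the units of the state.
- bot.state(): the state, without advancing time (a new reading comes with each control period).
- bot.capture(name): name is "scene" or "top" or "wrist"; returns (picture, depth): 420x560x3 uint8, red, green, blue; 420x560 float32, m along the optical axis (not along the pixel's ray), 0 where there is no reading.
- bot.camera_model(name): a dict with "fx", "fy", "cx", "cy" (pixels), "dist" ([k1, k2, p1, p2, k3] as OpenCV has them; the pictures are not rectified), "camera_from_world" (4x4, takes a point from world to camera coordinates); the wrist camera has in their place "hand_eye" (4x4, takes a point from camera to tool coordinates, whose origin is the TCP and whose axes are the tool frame's). Camera axes: x right, y up, looking along -z (the intrinsics and any distortion apply to the point x, -y, -z); pixel columns grow to the right and rows downward; lengths in m; the calibration is good to about 2 mm. A picture is of the moment at which its call begins: read the wrist's pose just before it. camera_model takes no time and is no camera call.
- bot.close_job(): hands the job in, once; it reports no verdict.
The state is a dict: "clock": time; "joint_pos": joint angles; "qvel": joint speeds; "joint_torque": joint torques, N m; "tool_pos": TCP position; "ee_rot": TCP orientation; "force": force on the tool from outside, world axes, zero at the start; "wrist_torque": the same for the moment, N m; "finger_gap": finger opening in m.
Only numpy, scipy, OpenCV 4.12 (cv2) and the standard library are available. Lean on these libraries where they do the work, as an engineer would, in place of code of your own. Each camera call takes 0.05 s, during which the arm holds its last target. There are 200 camera calls.

## Working session

There is one attempt and no reset: what is moved stays moved. The work goes in short steps, Python scripts to look and compute and a tool call to move; the robot and the scene stay as the last step left them, time stands still between calls to the robot, and variables do not carry over. Pictures are saved under pics/ and viewed, about 8 in all and at most 12, crops included, and the job is handed in when it is done.

Besides the shell and the picture viewer there is one more tool, called after "Call:" as a command line: name --argument value ..., lists and objects as JSON in quotes. jog_arm: Moves the arm, as the interface text tells. Its arguments: {"type":"object","properties":{"steps":{"type":"string"},"grip_force":{"type":"number"}},"required":["steps"]}

```bash
mkdir -p pics
cat > h.py <<'E'
import numpy as np, cv2
from plant import bot
def world(name,px,depth,m=None):
    m=m or bot.camera_model(name)
    K=np.array([[m['fx'],0,m['cx']],[0,m['fy'],m['cy']],[0,0,1]])
    p=np.atleast_2d(px).astype(np.float32)
    u=cv2.undistortPoints(p[:,None],K,np.array(m['dist']))[:,0]
    d=depth[p[:,1].astype(int),p[:,0].astype(int)][:,None]
    c=np.hstack([u[:,:1]*d,-u[:,1:]*d,-d])
    T=np.linalg.inv(m['camera_from_world'])
    return c@T[:3,:3].T+T[:3,3]
E
python3 - <<'E'
from h import *
s=bot.state()
print(s)
for n in ['scene','top']:
    r,d=bot.capture(n); cv2.imwrite(f'pics/{n}.png',r[:,:,::-1]); np.savez(f'{n}.npz',r=r,d=d)
    print(n,(d>0).mean(),bot.camera_model(n))
E
```

```text
{'clock': 0.0, 'joint_pos': array([ 1.26541752e+00,  3.51230122e-01,  1.65242014e+00, -2.72669295e-06,
        1.13914020e+00, -8.46028386e-02]), 'qvel': array([ 0.00028359,  0.00022926, -0.00054149, -0.00129227,  0.00145315,
       -0.00116724]), 'joint_torque': array([-3.72434501e-03, -5.06102800e+01, -2.91401035e+01, -2.44549228e-04,
        4.58889685e-03,  1.26487578e-06]), 'tool_pos': array([0.12032439, 0.53635238, 0.24976327]), 'ee_rot': array([-0.70238721,  0.70321848, -0.07797844,  0.07781605]), 'force': array([ 0.74181795, -0.17096667, -0.2399337 ]), 'wrist_torque': array([ 0.00929493, -0.01867433, -0.01168061]), 'finger_gap': 0.08579169538343691}
scene 0.9959736394557823 {'fx': 450.1048695915802, 'fy': 450.1048695915802, 'cx': 284.9029297893451, 'cy': 206.40982118592908, 'dist': array([-0.12055217,  0.        ,  0.        ,  0.        ,  0.        ]), 'camera_from_world': array([[ 0.35117085,  0.93627926, -0.00775795, -0.16215781],
       [-0.64758958,  0.24885942,  0.72020603,  0.32301408],
       [ 0.67624461, -0.2478914 ,  0.69371686, -1.6475201 ],
       [ 0.        ,  0.        ,  0.        ,  1.        ]])}
top 0.9959481292517007 {'fx': 410.3280303501537, 'fy': 410.3280303501537, 'cx': 285.0792456409542, 'cy': 206.48634893844118, 'dist': array([-0.07621014,  0.        ,  0.        ,  0.        ,  0.        ]), 'camera_from_world': array([[ 0.00954067, -0.99993423,  0.00636425, -0.03084354],
       [ 0.98320037,  0.01054081,  0.18222494, -0.5621039 ],
       [-0.18228004,  0.00451878,  0.98323627, -1.39502942],
       [ 0.        ,  0.        ,  0.        ,  1.        ]])}
```

View pics/top.png

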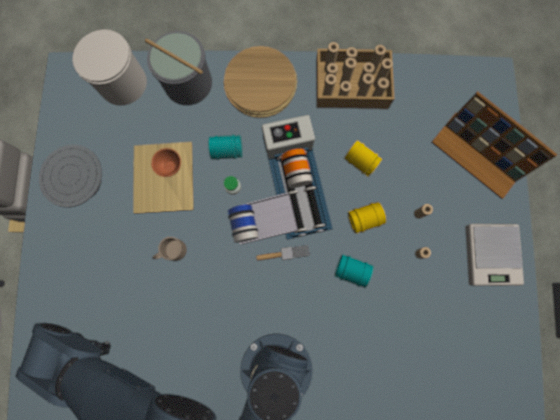

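View pics/scene.png

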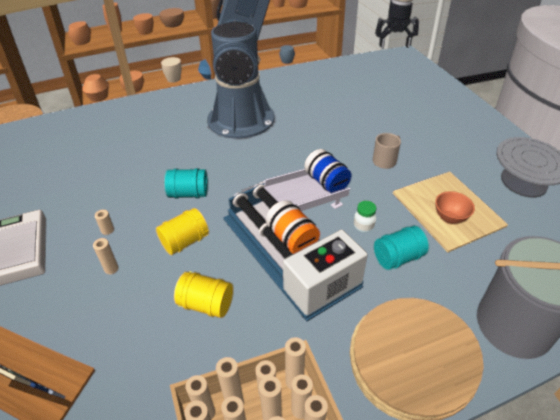

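```bash
cat > fit.py <<'E'
from h import *
from scipy.optimize import least_squares
def cloud():
    P=[];C=[]
    for n in ['scene','top']:
        z=np.load(f'{n}.npz'); v,u=np.mgrid[0:420,0:560]; px=np.c_[u.ravel(),v.ravel()]
        w=world(n,px,z['d']); P.append(w); C.append(z['r'].reshape(-1,3))
    return P,C
P,C=cloud()
def sel(c,w,lo,hi):
    h=cv2.cvtColor(c[:,None],cv2.COLOR_RGB2HSV)[:,0]
    return (h[:,0]>=lo)&(h[:,0]<=hi)&(h[:,1]>150)&(h[:,2]>70)
def box(p,lo,hi):
    lo=np.array(lo);hi=np.array(hi);q=np.abs(p-(lo+hi)/2)-(hi-lo)/2
    return np.linalg.norm(np.maximum(q,0),axis=1)+np.minimum(q.max(1),0)
def cyl(p,c,r,h):
    q=p-c; a=np.c_[np.hypot(q[:,0],q[:,2])-r,np.abs(q[:,1])-h]
    return np.linalg.norm(np.maximum(a,0),axis=1)+np.minimum(a.max(1),0)
a=np.radians(10);ca,sa=np.cos(a),np.sin(a)
def jar(p,c): return np.min([cyl(p,c,.042,.057),cyl(p,c+[0,.031,0],.045,.005),cyl(p,c-[0,.031,0],.045,.005)],0)
G=np.array([-.2434,0,.046])
def sdf(p,jy=0):
    g=p-G; g=np.c_[ca*g[:,0]+sa*g[:,2],g[:,1],-sa*g[:,0]+ca*g[:,2]]
    L=[jar(p,np.array([0,.135,.119])),jar(p,np.array([-.2207,jy,.0957])),box(g,[0,-.063,-.003],[.2,.063,0]),
     box(g,[0,.063,-.003],[.2,.066,.022]),box(g,[0,-.066,-.003],[.2,-.063,.022]),
     box(p,[-.08,.219,0],[.08,.315,.14])]
    for x in(-.032,.032):L.append(cyl(p,np.array([x,.0675,.068]),.015,.14))
    return np.min(L,0)
def tom(w,t):
    c,s=np.cos(t[2]),np.sin(t[2]);q=w-[t[0],t[1],0];return np.c_[c*q[:,0]+s*q[:,1],-s*q[:,0]+c*q[:,1],q[:,2]]
if __name__=='__main__':
    for w,c in zip(P,C):
        for lo,hi in((5,18),(105,125)):
            m=sel(c,w,lo,hi)&(w[:,2]>.07)&(w[:,2]<.2)&(abs(w[:,0]-.5)<.2)&(abs(w[:,1])<.25);print(m.sum(),np.median(w[m],0))
    W=np.vstack(P)
    t=np.array([.47,-.08,-np.pi/2+.17,0])
    for it in range(6):
        q=tom(W,t);m=(q[:,2]>.035)&(q[:,0]>-.3)&(q[:,0]<.06)&(q[:,1]>-.08)&(q[:,1]<.33)&((q[:,1]<.07)|(q[:,0]>-.1))
        r=least_squares(lambda v:sdf(tom(W[m],v),v[3]),t,loss='soft_l1',f_scale=.003,x_scale=[.01,.01,.05,.01]);t=r.x
    print(m.sum(),t,np.median(abs(sdf(tom(W[m],t),t[3]))))
    for i in(0,1):
        q=tom(P[i],t);m=(q[:,2]>.035)&(q[:,0]>-.3)&(q[:,0]<.06)&(q[:,1]>-.08)&(q[:,1]<.33)&((q[:,1]<.07)|(q[:,0]>-.1))
        r=least_squares(lambda v:sdf(tom(P[i][m],v),v[3]),t,loss='soft_l1',f_scale=.003,x_scale=[.01,.01,.05,.01]);print(i,r.x,np.median(abs(r.fun)))
    c,s=np.cos(t[2]),np.sin(t[2]);R=np.array([[c,-s],[s,c]])
    print('blue',R@[-.2207,t[3]]+t[:2],'orange',R@[0,.135]+t[:2])
    I=cv2.imread('pics/top.png')[110:280,190:350];cv2.imwrite('pics/topc.png',cv2.resize(I,None,fx=4.5,fy=3.5*4.5/3.5*0.78,interpolation=2)[:600])
E
python3 fit.py
```

```text
313 [ 0.68547549 -0.07997798  0.1555311 ]
614 [0.54568098 0.11089218 0.11876932]
198 [ 0.68246802 -0.05636912  0.15481922]
200 [0.50383372 0.11237782 0.13317561]
15369 [ 0.55058678 -0.09633048 -1.32880781 -0.00298187] 0.0012093459409986268
0 [ 0.55073878 -0.09684579 -1.33028992 -0.00332563] 0.0010939315360383658
1 [ 0.55019678 -0.09546218 -1.3244049  -0.00195163] 0.0014793703032009373
blue [0.49480464 0.11722451] orange [ 0.68165334 -0.06397993]
```

```bash
cat > go.py <<'E'
from fit import *
from scipy.spatial.transform import Rotation as R
T=np.array([.5506,-.0963,-1.329])
c,s=np.cos(T[2]),np.sin(T[2])
Mx=np.array([c,s,0]);My=np.array([-s,c,0]);Z=np.array([0,0,1.])
RG=np.c_[ca*Mx+sa*Z,My,-sa*Mx+ca*Z]; OG=np.array([T[0],T[1],0])+Mx*G[0]+Z*G[2]
# tool: x=gutter x, y=-gutter z, z=gutter y
RT=np.c_[RG[:,0],-RG[:,2],RG[:,1]]
def rot(s): q=s['ee_rot'];return R.from_quat([q[1],q[2],q[3],q[0]])
def show(target=None):
    s=bot.state();g=RG.T@(s['tool_pos']-OG)
    print('t',s['clock'],'tcp in gutter mm',(g*1e3).round(1),'F in gutter',(RG.T@s['force']).round(2),'gap',s['finger_gap'],'q6',s['joint_pos'].round(2))
    r=rot(s); print('turn needed (tool,deg)',np.degrees((r.inv()*R.from_matrix(RT)).as_rotvec()).round(2),
      'alt',np.degrees((r.inv()*R.from_matrix(RT@np.diag([-1,1,-1]))).as_rotvec()).round(2))
    if target is not None:
        e=OG+RG@(np.array(target)/1e3)-s['tool_pos'];print('shift now-axes',(r.inv().apply(e)*1e3).round(1),'final axes',(RT.T@e*1e3).round(1))
E
python3 - <<'E'
from go import *
show([-50,-3,55]); 
w=P[1]
for n,px in dict(mug=(172,248),pot=(232,184),teal=(225,147)).items():
    i=px[1]*560+px[0];print(n,w[i].round(3),tom(w[i:i+1],T).round(3))
E
```

```text
t 0.1 tcp in gutter mm [-431.3 -266.2  283. ] F in gutter [ 0.17 -0.33  0.19] gap 0.08595435757527568 q6 [ 1.27  0.35  1.65  0.    1.14 -0.08]
turn needed (tool,deg) [-5.49 63.33 -8.93] alt [ -10.13 -116.16    6.23]
shift now-axes [ 420.8  158.6 -253.9] final axes [381.3 228.  263.2]
mug [0.415 0.38  0.002] [[-0.495 -0.017  0.002]]
pot [0.636 0.162 0.074] [[-0.23   0.145  0.074]]
teal [0.767 0.189 0.09 ] [[-0.226  0.279  0.09 ]]
```

Call:
jog_arm --steps "0 0 0 -0.69 7.92 -1.12 48;0 0 0 -0.69 7.92 -1.12 48;0 0 0 -0.69 7.92 -1.12 48;0 0 0 -0.69 7.92 -1.12 48;0 0 0 -0.69 7.92 -1.12 48;0 0 0 -0.69 7.92 -1.12 48;0 0 0 -0.69 7.92 -1.12 48;0 0 0 -0.69 7.92 -1.12 48"

```text
clock: 1.1
tool_pos: [0.1203, 0.5365, 0.2499]
ee_rot: [-0.515, 0.592, -0.387, 0.485]
force: [-0.7, -0.4, 0.6]
finger_gap: 0.0478
```

Call:
jog_arm --steps "48 0 33 0 0 0 48;48 0 33 0 0 0 48;48 0 33 0 0 0 48;48 0 33 0 0 0 48;48 0 33 0 0 0 48;48 0 33 0 0 0 48;48 0 33 0 0 0 48;44 0 32 0 0 0 48"

```text
clock: 2.1
tool_pos: [0.4664, 0.2345, 0.3165]
ee_rot: [-0.516, 0.592, -0.386, 0.483]
force: [0.3, 0.4, -0.4]
finger_gap: 0.0485
```

```bash
cat > chk.py <<'E'
import sys
from go import *
show([float(a) for a in sys.argv[1:4]])
E
python3 chk.py -50 -3 55
```

```text
t 2.1 tcp in gutter mm [-49.5  -2.6 283.4] F in gutter [-0.41  0.37 -0.31] gap 0.048455727158741524 q6 [ 0.46  0.26  1.62 -0.18  1.31  0.27]
turn needed (tool,deg) [-0.   -0.05 -0.  ] alt [  0.   179.95  -0.  ]
shift now-axes [ -0.5 228.4  -0.4] final axes [ -0.5 228.4  -0.4]
```

Aligned. Descend, and look through the wrist camera to verify.

Call:
jog_arm --steps "0 40 0 0 0 0 48;0 40 0 0 0 0 48;0 40 0 0 0 0 48;0 40 0 0 0 0 48;0 30 0 0 0 0 48;0 20 0 0 0 0 48;0 18 0 0 0 0 48;0 0 0 0 0 0 48"

```text
clock: 3.1
tool_pos: [0.474, 0.1972, 0.0907]
ee_rot: [-0.516, 0.593, -0.386, 0.483]
force: [-1.0, -0.1, 0.8]
finger_gap: 0.048
```

```bash
python3 chk.py -50 -3 55
python3 - <<'E'
from h import *
a=bot.capture('wrist')[0];b=bot.capture('scene')[0]
b=cv2.resize(b[90:230,230:410],(520,404))
cv2.imwrite('pics/w1.png',np.hstack([cv2.resize(a,(280,210)),b[:210]*0])[:, :1] if 0 else b[:,:,::-1])
cv2.imwrite('pics/w2.png',a[:,:,::-1])
E
```

```text
t 3.1 tcp in gutter mm [-51.3  -4.1  54.5] F in gutter [-0.01 -1.01  0.8 ] gap 0.048046476715349014 q6 [ 0.39  0.53  1.85 -0.24  0.8   0.32]
turn needed (tool,deg) [ 0.14 -0.03  0.02] alt [-3.0000e-02  1.7997e+02  2.2000e-01]
shift now-axes [ 1.3 -0.5  1.1] final axes [ 1.3 -0.5  1.1]
```

View pics/w1.png

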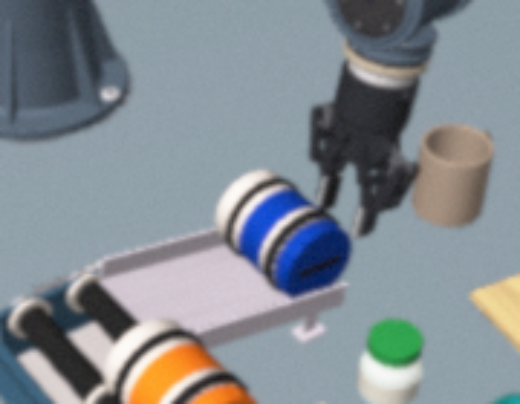

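View pics/w2.png

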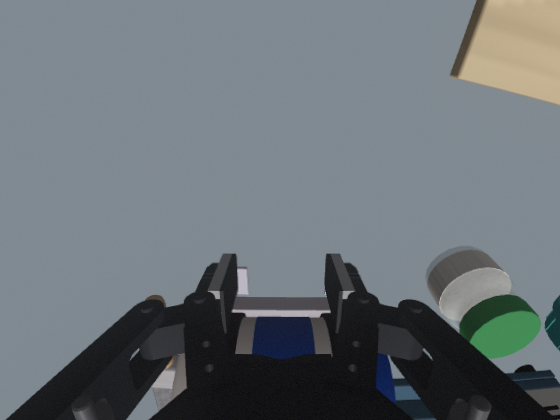

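Call:
jog_arm --steps "5 0 0 0 0 0 48;5 0 0 0 0 0 48;4 0 0 0 0 0 48;4 0 0 0 0 0 48;4 0 0 0 0 0 48;4 0 0 0 0 0 48;4 0 0 0 0 0 48;4 0 0 0 0 0 48"

```text
clock: 4.2
tool_pos: [0.4828, 0.1651, 0.0978]
ee_rot: [-0.517, 0.592, -0.386, 0.483]
force: [-1.3, 3.3, 0.7]
finger_gap: 0.0475
```

```bash
python3 chk.py -20 -3 55
```

```text
t 4.2 tcp in gutter mm [-17.2  -3.2  55.6] F in gutter [-3.28 -0.45  1.34] gap 0.04753853438678294 q6 [ 0.32  0.51  1.86 -0.24  0.8   0.25]
turn needed (tool,deg) [-0.03 -0.03 -0.02] alt [ 3.0000e-02  1.7997e+02 -5.0000e-02]
shift now-axes [-2.8  0.7  0.2] final axes [-2.8  0.6  0.2]
```

Call:
jog_arm --steps "5 0 0 0 0 0 48;6 0 0 0 0 0 48;7 0 0 0 0 0 48;7 0 0 0 0 0 48;7 0 0 0 0 0 48;7 0 0 0 0 0 48;6 0 0 0 0 0 48;5 0 0 0 0 0 48"

```text
clock: 5.2
tool_pos: [0.4946, 0.117, 0.1064]
ee_rot: [-0.516, 0.592, -0.386, 0.483]
force: [-1.5, 3.3, 0.7]
finger_gap: 0.0481
```

```bash
python3 chk.py 33 -3 55
python3 - <<'E'
from h import *
b=bot.capture('scene')[0]
b=cv2.resize(b[90:230,230:410],(520,404));cv2.imwrite('pics/s3.png',b[:,:,::-1])
E
```

```text
t 5.2 tcp in gutter mm [33.1 -3.3 55.5] F in gutter [-3.36 -0.71  1.29] gap 0.048058307048646186 q6 [ 0.22  0.49  1.87 -0.25  0.79  0.16]
turn needed (tool,deg) [-0.01 -0.04 -0.01] alt [ 1.0000e-02  1.7996e+02 -2.0000e-02]
shift now-axes [-0.1  0.5  0.3] final axes [-0.1  0.5  0.3]
```

View pics/s3.png

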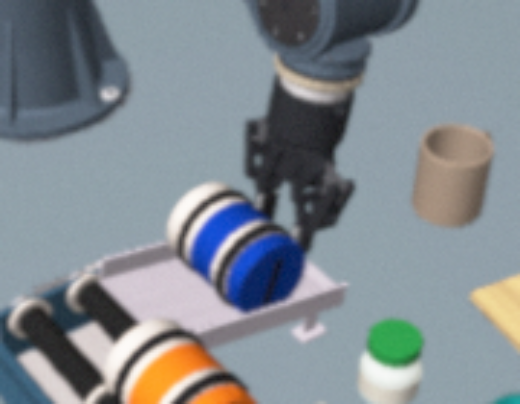

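Call:
jog_arm --steps "5 0 0 0 0 0 48;7 0 0 0 0 0 48;7 0 0 0 0 0 48;7 0 0 0 0 0 48;7 0 0 0 0 0 48;7 0 0 0 0 0 48;7 0 0 0 0 0 48;5 0 0 0 0 0 48"

```text
clock: 6.25
tool_pos: [0.5068, 0.0671, 0.1155]
ee_rot: [-0.516, 0.592, -0.386, 0.483]
force: [-0.7, 2.7, 0.3]
finger_gap: 0.0482
```

Call:
jog_arm --steps "5 0 0 0 0 0 48;6 0 0 0 0 0 48;7 0 0 0 0 0 48;7 0 0 0 0 0 48;7 0 0 0 0 0 48;7 0 0 0 0 0 48;6 0 0 0 0 0 48;5 0 0 0 0 0 48"

```text
clock: 7.25
tool_pos: [0.5186, 0.0194, 0.1241]
ee_rot: [-0.516, 0.592, -0.386, 0.483]
force: [-0.5, 4.2, 0.2]
finger_gap: 0.048
```

```bash
python3 chk.py 155 -3 55
python3 - <<'E'
from h import *
b=bot.capture('scene')[0]
b=cv2.resize(b[120:260,220:400],(520,404));cv2.imwrite('pics/s4.png',b[:,:,::-1])
E
```

```text
t 7.25 tcp in gutter mm [135.1  -3.4  55.5] F in gutter [-4.06  0.54  0.95] gap 0.047993154047635524 q6 [ 0.03  0.46  1.86 -0.24  0.8  -0.05]
turn needed (tool,deg) [-0.01 -0.04 -0.01] alt [ 1.0000e-02  1.7996e+02 -2.0000e-02]
shift now-axes [19.9  0.5  0.4] final axes [19.9  0.5  0.4]
```

View pics/s4.png

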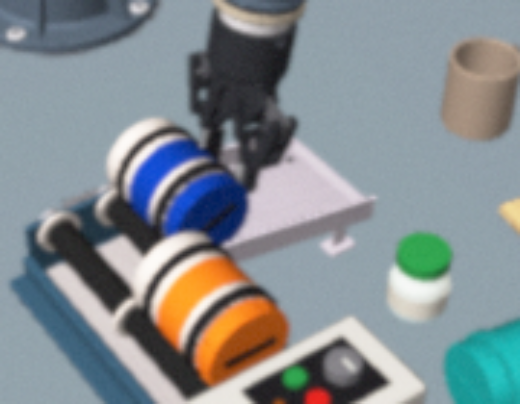

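Call:
jog_arm --steps "4 0 0 0 0 0 48;4 0 0 0 0 0 48;4 0 0 0 0 0 48;4 0 0 0 0 0 48;4 0 0 0 0 0 48;4 0 0 0 0 0 48;4 0 0 0 0 0 48;3 0 0 0 0 0 48"

```text
clock: 8.3
tool_pos: [0.5259, -0.0103, 0.1295]
ee_rot: [-0.516, 0.592, -0.386, 0.483]
force: [0.1, 0.3, -0.0]
finger_gap: 0.0485
```

Call:
jog_arm --steps "2 0 0 0 0 0 48;2 0 0 0 0 0 48;2 0 0 0 0 0 48;2 0 0 0 0 0 48;0 0 0 0 0 0 48;0 0 0 0 0 0 48;0 0 0 0 0 0 48;0 0 0 0 0 0 48"

```text
clock: 9.3
tool_pos: [0.5277, -0.0174, 0.1308]
ee_rot: [-0.517, 0.592, -0.386, 0.483]
force: [-0.7, -0.0, 0.2]
finger_gap: 0.048
```

```bash
python3 chk.py 180 -3 55
python3 - <<'E'
from h import *
b=bot.capture('scene')[0]
b=cv2.resize(b[120:260,220:400],(520,404));cv2.imwrite('pics/s5.png',b[:,:,::-1])
E
```

```text
t 9.3 tcp in gutter mm [173.6  -3.4  55.5] F in gutter [-0.11 -0.67  0.24] gap 0.04797898480447124 q6 [-0.04  0.46  1.84 -0.23  0.8  -0.13]
turn needed (tool,deg) [-0.02 -0.03 -0.01] alt [ 1.0000e-02  1.7997e+02 -2.0000e-02]
shift now-axes [6.4 0.5 0.4] final axes [6.4 0.5 0.4]
```

View pics/s5.png

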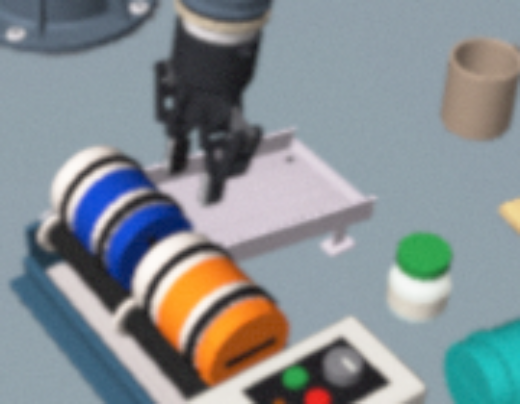

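The blue jar has settled in line with the orange one, and the fingers are clear of it. I'll retreat backwards, then up, and measure its pose.

Call:
jog_arm --steps "-10 0 0 0 0 0 48;-20 -10 0 0 0 0 48;-20 -20 0 0 0 0 48;-20 -30 0 0 0 0 48;-20 -30 0 0 0 0 48;-20 -30 0 0 0 0 48;-10 -15 0 0 0 0 48;0 0 0 0 0 0 48"

```text
clock: 10.35
tool_pos: [0.4938, 0.1206, 0.2432]
ee_rot: [-0.517, 0.592, -0.385, 0.483]
force: [-0.3, 0.5, -0.6]
finger_gap: 0.048
```

```bash
python3 chk.py 50 -3 190
cat > m.py <<'E'
from h import *
for n in ['scene','top']:
    r,d=bot.capture(n); np.savez(f'{n}.npz',r=r,d=d)
import go; from go import *
for W,nm in ((np.vstack(P),'both'),(P[0],'scene'),(P[1],'top')):
  for y0 in (0,.135):
    q=tom(W,T);m=(abs(q[:,0])<.06)&(abs(q[:,1]-y0)<.066)&(q[:,2]>.095)&(q[:,2]<.18);Q=q[m]
    def f(v):
        p=Q-[v[0],v[1],v[2]];c,s=np.cos(v[3]),np.sin(v[3])
        return jar(np.c_[c*p[:,0]+s*p[:,1],-s*p[:,0]+c*p[:,1],p[:,2]],np.zeros(3))
    r=least_squares(f,[0,y0,.119,0],loss='soft_l1',f_scale=.003,x_scale=[.01,.01,.01,.1]);print(nm,m.sum(),r.x.round(4),np.median(abs(r.fun)).round(4))
E
python3 m.py
```

```text
t 10.35 tcp in gutter mm [ 53.2  -3.2 190.9] F in gutter [-0.66 -0.2  -0.5 ] gap 0.0479878787423011 q6 [ 0.23  0.29  1.77 -0.2   1.09  0.08]
turn needed (tool,deg) [-0.09  0.02 -0.  ] alt [-0.0000e+00 -1.7998e+02  1.3000e-01]
shift now-axes [-3.2  0.9  0.2] final axes [-3.2  0.9  0.2]
both 2286 [-0.0008 -0.0026  0.1186 -0.0036] 0.0011
both 2690 [ 0.0003  0.1369  0.1186 -0.0026] 0.0009
scene 1364 [-0.0006 -0.0026  0.1189 -0.0004] 0.0009
scene 1791 [0.0004 0.1369 0.1189 0.0002] 0.0008
top 922 [-0.0016 -0.0025  0.1179 -0.0064] 0.0013
top 899 [-1.000e-04  1.369e-01  1.181e-01 -8.900e-03] 0.0012
```

All within tolerance.

```bash
python3 -c "
from plant import bot
print(bot.close_job())"
```

```text
the job is handed in; nothing more can be done
None
```

The blue jar is loaded in the empty bay, and I handed the job in at about 10.5 s of the 43 s allowed. I pushed it by its two rings with the fingertips at about 30–55 mm/s. It rolled straight up the gutter and over the front roller, then sank into the gap on its own, with about 4 N or less of push at every reading. I then backed the arm off and up, so it touches nothing.

| Last check (both cameras, mill frame) | Measured | Allowed |
|---|---|---|
| Blue jar x | -0.8 mm | ±8 mm |
| Blue jar y | -2.6 mm | ±12 mm |
| Blue jar height | 118.6 mm | 113 to 124 mm |
| Blue jar axis off the rollers | 0.004 rad | below 0.08 rad |
| Orange jar x | 0.3 mm | ±8 mm |

- **Agreement:** the two cameras, fitted separately, agree to about 1 mm and 0.01 rad. The orange jar's y came out at 137 mm against the stated 135 mm, within the 2 mm calibration.
- **Not measured:** I did not measure the jar's speed, or the other things around the mill afterwards. The mug and glaze pot look unmoved in the pictures, and the arm never went near the rest.

No check failed.

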